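# Feel out the loose gland nut in a junction box

## Robot

A 6-joint arm with a two-finger parallel gripper is mounted at the origin on a cart in front of the work surface, level with it; the furniture and walls round the work are solid. World frame = base frame: x ahead of the robot, y to its left, z up, the work surface at z = 0. Lengths are in m, angles in degrees, forces in N, time in s.
With the tool pointing down it reaches from about 0.35 to 0.875 m from the base axis. Payload 4.2 kg.
Tool frame: the origin (TCP) lies on the centre line of the jaws, within the pads' length; the fingertips stand 25 mm ahead of it and the grasp point (between the pads) lies 6 mm ahead of it (finger_overhang is the distance from the TCP to the fingertips, in m); z points along the fingers, y is the line along which they close (so a half turn about z gives the same grasp; the last joint's range is limited). The gripper opens to 87 mm and grips with 3 to 60 N. Pads are 19 mm wide; open, the fingers measure 117 mm over their backs; the gripper's body (75 mm by 190 mm) begins 51 mm behind the grasp point.
Start: joints at [83.801, 22.042, 0.453, 0, -68.411, -14.817], TCP at [0.224, 0.583, 0.248] pointing down, gripper open.
Joint ranges: [-179.83, 179.83], [-69.29, 118.12], [-61.27, 80.66], [-181.25, 117.63], [-171.15, -9.14], [-177.46, 177.46]. Speed limits (degrees/s): [159.86, 159.86, 180, 180, 180, 180].

## Interface

Orientations are given as a 3x3 rotation matrix whose columns are the frame's x, y, z axes.
In Python, from station import sense, capture, finish_job, spot_in, tip_of, finger_overhang gives the robot as it stands. The module is installed in compiled form; this text tells all that it offers.
- The arm moves only by the tool servo_tool, never from a script. Its arguments are lists of equal length, an entry for each row: "slide": the shift along the tool's x, y, z in m, a list of three; "spin": the turn about the tool's z in degrees; "grip": the closure, from 0 (fully open) to 1 (shut). A call has exactly 5 rows; each row is the pose to reach, as a shift and turn from the pose commanded when the call began, along the tool's axes at that moment; what a row does not reach only later rows make up. A row lasts 1/12 s, in which the tool goes at most 41.7 mm and 7.16 degrees, less where a joint would pass 70% of its speed; a pose out of reach is approached as far as the arm can. A call with a gripper value outside its range is refused whole. The fingers move at their own pace and stop on an object; the grip force is fixed at half the most. Time passes only in rows, so rows that repeat a pose let the fingers close, or fill a call up. It gives the time, the measured TCP pose, the force, the opening and the grip force at its end, in the units of the state.
- sense(): the state, without advancing time (a new reading comes with each control period).
- capture(name): name is "scene" or "top" or "wrist"; returns a dict with "pixels" (384x512x3 uint8, blue, green, red), "depth" (384x512 float32, m along the optical axis (not along the pixel's ray), 0 where there is no reading), "fx", "fy", "cx", "cy" (pixels), "R" (3x3) and "t" (3): a world point X has camera coordinates R X + t; the wrist camera has in their place "hand_eye" (4x4, takes a point from camera to tool coordinates, whose origin is the TCP and whose axes are the flange's). Camera axes: x right, y down, z forward; pixel columns grow to the right and rows downward; lengths in m; the calibration is good to about 2 mm. The wrist camera is an equidistant fisheye: a pixel r from the principal point sees the ray r / f radians off the axis. A picture is of the moment at which its call begins: read the wrist's pose just before it.
- finish_job(): hands the job in; it is judged then, once.
Trained networks look in the newest picture that a camera, given by its name, has taken for a name from the list of things; names that differ only in an ending like _2 or _b are one class to them, and where a whole thing is asked for, a point or a joint stands for the part that bears it (a point fixed in the world has none). Each returns a list of dicts, best first, with "conf" (0 to 1); they miss things now and then, are a little off and sometimes report something else, mostly with a low value. They report only what shows in the picture. A call takes as long as a camera call. They do not tell look-alikes from the thing itself.
- spot_in(thing, camera): "point" ([x, y, z] in m, in world coordinates, good to about 4 mm: the middle of the surface that is visible of it).
- tip_of(thing, camera): "point" ([x, y, z] in m, in world coordinates, good to about 4 mm: a listed point, or the origin of a listed thing).
The state is a dict: "time_s": time; "joints": joint angles; "joint_velocities": joint speeds; "effort": joint torques, N m; "tcp_pos": TCP position; "ee_rot": TCP orientation; "wrist_force": force on the tool from outside, world axes, zero at the start; "moment": the same for the moment, N m; "gripper_width": opening from 0.0 (shut) to 1.0 (fully open); "gripper_force": force on a finger pad.
Only numpy, scipy, OpenCV 4.12 (cv2) and the standard library are available. Lean on these libraries where they do the work, as an engineer would, in place of code of your own. Each camera call takes 0.05 s, during which the arm holds its last target. There are 200 camera calls.

## Task

One of the five white gland nuts on the floor of the grey open junction box has come loose; they all look alike, so feel along the floor of the box to find the one that gives. Take that nut out and put it down in the round steel dish. Leave the other things on the worktop where they are.

Things in the scene. Friction and masses are not known exactly. Their poses are not given: they have to be found in the camera images.
- junction_box: grey open-topped metal junction box fixed to the worktop: 280 mm along its own x (points away from the robot, within 0.15 rad), 170 mm along its own y, walls 45 mm high and 4 mm thick, inner floor 4 mm above the worktop. Origin: centre of its underside. In each inner corner a 12 mm screw boss; flat lugs (7 mm high) stick out 20 mm at the two short sides, cable plugs 5 mm at its -y side.
- dish: round open steel dish, fixed to the worktop, 110 mm outer diameter at the rim, 22 mm high, wall 3 mm, with a flat rubber liner on its floor. Origin: centre of its underside, z up.
- bolt_long: hex bolt lying on the worktop in front of the box, 58 mm long, 17 mm high; a bystander. Origin: centre of its underside
- hex_key: dark hex key, 104 x 39 mm, 7 mm high; a bystander, lying flat. Origin: centre of its underside
- side_cutter: side cutter with blue handles, 123 x 42 mm, 15 mm high; a bystander, lying flat. Origin: centre of its underside
- tin_gold: empty gold-coloured oval tin, 110 x 64 mm, 24 mm high; a bystander. Origin: centre of its underside
- place_1 (a point): place 1 of 5 on the box's inner floor, -78 mm along the box's x, -36 mm along its y. A white gland nut, 24 mm across and 12 mm high, lies flat here, its centre up to 3 mm off this point along each axis. Four of the five nuts are fixed and do not give; one, at a place that differs each time, is loose (10 to 25 g, slides at under 1 N). The point stays when a nut goes.
- place_2 (a point): place 2 of 5 on the box's inner floor, -78 mm along the box's x, 36 mm along its y. A white gland nut, 24 mm across and 12 mm high, lies flat here, its centre up to 3 mm off this point along each axis. Four of the five nuts are fixed and do not give; one, at a place that differs each time, is loose (10 to 25 g, slides at under 1 N). The point stays when a nut goes.
- place_3 (a point): place 3 of 5 on the box's inner floor, 0 mm along the box's x, 0 mm along its y. A white gland nut, 24 mm across and 12 mm high, lies flat here, its centre up to 3 mm off this point along each axis. Four of the five nuts are fixed and do not give; one, at a place that differs each time, is loose (10 to 25 g, slides at under 1 N). The point stays when a nut goes.
- place_4 (a point): place 4 of 5 on the box's inner floor, 78 mm along the box's x, -36 mm along its y. A white gland nut, 24 mm across and 12 mm high, lies flat here, its centre up to 3 mm off this point along each axis. Four of the five nuts are fixed and do not give; one, at a place that differs each time, is loose (10 to 25 g, slides at under 1 N). The point stays when a nut goes.
- place_5 (a point): place 5 of 5 on the box's inner floor, 78 mm along the box's x, 36 mm along its y. A white gland nut, 24 mm across and 12 mm high, lies flat here, its centre up to 3 mm off this point along each axis. Four of the five nuts are fixed and do not give; one, at a place that differs each time, is loose (10 to 25 g, slides at under 1 N). The point stays when a nut goes.
- liner: flat dark rubber disc, 80 mm across and 2 mm thick, fixed on the dish's floor and covering all its flat part; its top is 6 mm above the worktop. Origin: centre of its underside, 4 mm above the worktop.
- bolt_short: short hex bolt lying between box and dish, farther back, 42 mm long, 17 mm high; a bystander. Origin: centre of its underside
Mind the look-alikes: they are no part of the job. There is more than one size of the dish; the job needs the largest.

How it is judged (in metres and radians):
At the end, for the whole second after the job is handed in: The loose gland nut lies released in the dish, resting on the liner of its floor (the liner bears more than 0.04 N, under half the nut's weight) (contact force between liner and anything else above 0.04 N); the robot touches nothing.
It fails at once if the long hex bolt is moved more than 30 mm (distance of bolt_long from where it was at the start of the episode above 0.03 m).
It fails at once if the short hex bolt is moved more than 30 mm (distance of bolt_short from where it was at the start of the episode above 0.03 m).
It fails at once if the hex key is moved more than 30 mm (distance of hex_key from where it was at the start of the episode above 0.03 m).
It fails at once if the side cutter is moved more than 30 mm (distance of side_cutter from where it was at the start of the episode above 0.03 m).
It fails at once if the gold tin is moved more than 30 mm (distance of tin_gold from where it was at the start of the episode above 0.03 m).
It also fails if it takes over 56 s, if anything falls off the work surface, if the arm or the gripper's body presses on something with over 40 N, if the wrist force passes 120 N, or if a joint passes its speed limit or range.

## Working session

There is one attempt and no reset: what is moved stays moved. The work goes in short steps, Python scripts to look and compute and a tool call to move; the robot and the scene stay as the last step left them, time stands still between calls to the robot, and variables do not carry over. Pictures are saved under pics/ and viewed, at most 10 in all, crops included, and the job is handed in when it is done.

Besides the shell and the picture viewer there is one more tool, called by a JSON object that holds its "name" and its "arguments". servo_tool: Moves the arm, as the interface text tells. Its arguments: {"type":"object","properties":{"slide":{"type":"array"},"spin":{"type":"array"},"grip":{"type":"array"}},"required":["slide","spin","grip"]}

```bash
mkdir -p pics; python3 - <<'E'
from station import *
import cv2,numpy as np
s=sense();print({k:np.round(v,3).tolist() for k,v in s.items()},finger_overhang)
for c in("scene","top"):
    p=capture(c);cv2.imwrite(f"pics/{c}0.png",p["pixels"])
    for n in("junction_box","dish","bolt_long","bolt_short","place_1","hex_key","side_cutter","tin_gold"):
        print(c,n,[(np.round(d["point"],3).tolist(),round(d["conf"],2)) for d in tip_of(n,c)][:6])
E
```

```text
{'time_s': 0.0, 'joints': [83.798, 22.092, 0.378, -0.028, -68.411, -14.815], 'joint_velocities': [0.026, -0.048, -0.029, -0.013, -0.018, 0.061], 'effort': [0.001, -39.066, 18.741, 4.22, 0.011, -0.0], 'tcp_pos': [0.224, 0.583, 0.246], 'ee_rot': [[0.933, -0.359, -0.001], [-0.359, -0.933, -0.002], [0.0, 0.002, -1.0]], 'wrist_force': [-1.183, 0.421, -0.309], 'moment': [0.041, -0.009, -0.047], 'gripper_force': 0.0, 'gripper_width': 1.001} 0.025
scene junction_box [([0.503, 0.16, -0.001], 0.92)]
scene dish [([0.528, 0.376, 0.001], 0.66), ([0.774, 0.168, -0.001], 0.65), ([0.496, 0.683, 0.0], 0.62)]
scene bolt_long [([0.581, 0.203, -0.001], 0.36)]
scene bolt_short [([0.636, 0.346, 0.001], 0.48)]
scene place_1 [([0.5, 0.159, 0.003], 0.81), ([0.423, 0.189, 0.004], 0.73), ([0.585, 0.131, 0.004], 0.72), ([0.579, 0.204, 0.002], 0.62)]
scene hex_key [([0.427, 0.188, 0.003], 0.75), ([0.372, -0.133, 0.003], 0.52)]
scene side_cutter [([0.392, 0.567, -0.004], 0.71)]
scene tin_gold [([0.539, 0.545, 0.0], 0.77), ([0.423, 0.189, 0.004], 0.67)]
top junction_box []
top dish [([0.492, 0.682, -0.001], 0.92), ([0.526, 0.38, 0.001], 0.77), ([0.774, 0.17, 0.0], 0.76), ([0.538, 0.543, -0.003], 0.4)]
top bolt_long [([0.382, -0.023, -0.002], 0.36), ([0.637, 0.342, 0.002], 0.27)]
top bolt_short [([0.376, -0.135, -0.001], 0.72), ([0.537, 0.545, 0.001], 0.61), ([0.64, 0.342, 0.0], 0.43), ([0.503, 0.163, 0.003], 0.21)]
top place_1 [([0.503, 0.163, 0.005], 0.97), ([0.588, 0.126, 0.004], 0.95), ([0.578, 0.202, 0.005], 0.91), ([0.422, 0.189, 0.005], 0.66), ([0.434, 0.118, 0.005], 0.59)]
top hex_key [([0.377, -0.135, -0.002], 0.66), ([0.426, 0.19, 0.007], 0.21)]
top side_cutter [([0.395, 0.565, -0.0], 0.77), ([0.43, 0.117, 0.006], 0.21)]
top tin_gold [([0.536, 0.542, 0.001], 0.68), ([0.579, 0.206, 0.009], 0.55)]
```

```bash
cd pics; python3 -c "
import cv2,numpy as np
a=cv2.imread('scene0.png');b=cv2.imread('top0.png')
cv2.imwrite('both0.png',cv2.resize(np.vstack([a,b]),(800,1200))[:600]);cv2.imwrite('top0b.png',cv2.resize(b,(800,600)))"
```

```text
(no output)
```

View pics/top0.png

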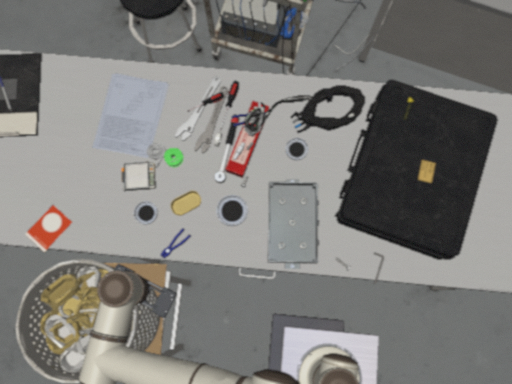

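View pics/scene0.png

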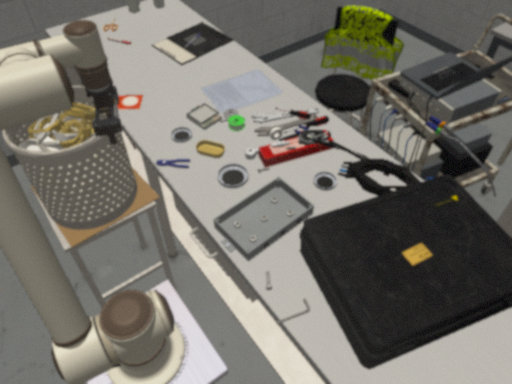

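The top view shows the box at about (292,222) with five nuts in it. The largest dish is at (232,210), and the smaller look-alikes are at (146,212) and (297,149). The scene view agrees. I'll move over the box with the jaws along its x axis.

{"name": "servo_tool", "arguments": {"slide": [[0.027,0.02,0.002],[0.054,0.04,0.004],[0.082,0.059,0.005],[0.109,0.079,0.007],[0.136,0.099,0.009]], "spin": [4.2,8.4,12.6,16.8,21], "grip": [0,0,0,0,0]}}

```text
time_s: 1.32
tcp_pos: [0.3162, 0.4409, 0.2387]
ee_rot: [[0.741, -0.672, 0.0], [-0.672, -0.741, 0.0], [-0.0, -0.0, -1.0]]
wrist_force: [1.3, -0.2, 0.3]
gripper_width: 1.003
gripper_force: 0.0
```

{"name": "servo_tool", "arguments": {"slide": [[0.033,0.009,0.002],[0.065,0.017,0.004],[0.098,0.026,0.005],[0.13,0.035,0.007],[0.163,0.043,0.009]], "spin": [4.2,8.4,12.6,16.8,21], "grip": [0.3,0.3,0.3,0.4,0.4]}}

```text
time_s: 1.73
tcp_pos: [0.4084, 0.2997, 0.2299]
ee_rot: [[0.451, -0.893, 0.001], [-0.893, -0.451, 0.001], [-0.0, -0.001, -1.0]]
wrist_force: [0.5, 0.2, 0.5]
gripper_width: 0.708
gripper_force: 0.0
```

{"name": "servo_tool", "arguments": {"slide": [[0.033,-0.004,0.002],[0.067,-0.007,0.004],[0.1,-0.011,0.005],[0.134,-0.014,0.007],[0.167,-0.018,0.009]], "spin": [4.2,8.4,12.6,16.8,21], "grip": [0.55,0.55,0.55,0.55,0.55]}}

```text
time_s: 2.15
tcp_pos: [0.5004, 0.159, 0.2209]
ee_rot: [[0.101, -0.995, 0.001], [-0.995, -0.101, 0.0], [-0.0, -0.001, -1.0]]
wrist_force: [-0.2, 0.1, 0.2]
gripper_width: 0.457
gripper_force: 0.0
```

```bash
cat > h.py <<'E'
from station import *
import cv2,numpy as np
def wpt(p,s,u,v,z):
    "world point at height z seen by fisheye wrist pixel(s)"
    u=np.asarray(u,float);v=np.asarray(v,float)
    dx=(u-p["cx"])/p["fx"];dy=(v-p["cy"])/p["fy"];th=np.hypot(dx,dy)+1e-12
    d=np.stack([np.sin(th)*dx/th,np.sin(th)*dy/th,np.cos(th)],-1)
    H=np.array(p["hand_eye"]);R=np.array(s["ee_rot"])
    D=d@(R@H[:3,:3]).T;o=R@H[:3,3]+np.array(s["tcp_pos"])
    return o+D*((z-o[2])/D[...,2])[...,None]
E
python3 - <<'E'
from h import *
s=sense();p=capture("wrist");cv2.imwrite("pics/w1.png",p["pixels"])
print({k:p[k] for k in p if k not in("pixels","depth")})
print("wr",[(np.round(d["point"],4).tolist(),round(d["conf"],2)) for d in tip_of("place_1","wrist")])
print("wrspot",[(np.round(d["point"],4).tolist(),round(d["conf"],2)) for d in spot_in("place_1","wrist")])
print("dish",[(np.round(d["point"],4).tolist(),round(d["conf"],2)) for d in tip_of("dish","wrist")+tip_of("junction_box","wrist")])
# box rim from top depth
for c in("top","scene"):
    p=capture(c);D=p["depth"];v,u=np.nonzero(D>0);z=D[v,u]
    X=(np.stack([(u-p["cx"])/p["fx"]*z,(v-p["cy"])/p["fy"]*z,z],-1)-p["t"])@np.array(p["R"])
    m=(abs(X[:,0]-.5)<.18)&(abs(X[:,1]-.16)<.12)&(X[:,2]>.035)&(X[:,2]<.055)
    r=cv2.minAreaRect(X[m][:,:2].astype(np.float32)*1000);print(c,m.sum(),r)
    m=(np.hypot(X[:,0]-.527,X[:,1]-.378)<.07)&(X[:,2]>.012)&(X[:,2]<.04)
    print("dish",m.sum(),cv2.minEnclosingCircle(X[m][:,:2].astype(np.float32)*1000),np.percentile(X[m][:,2],[50,95]) if m.any() else 0)
    m=(np.hypot(X[:,0]-.527,X[:,1]-.378)<.02);print("dish floor z",np.median(X[m][:,2]))
E
```

```text
{'fx': 297.3186396354542, 'fy': 297.3186396354542, 'cx': 256.81934642120456, 'cy': 186.2937459498543, 'hand_eye': array([[ 7.09101366e-04, -9.56767542e-01, -2.90852830e-01,
         8.03692725e-02],
       [ 9.99999619e-01,  5.30369335e-04,  6.93343541e-04,
        -1.26860979e-03],
       [-5.09109173e-04, -2.90853211e-01,  9.56767553e-01,
        -1.37024824e-01],
       [ 0.00000000e+00,  0.00000000e+00,  0.00000000e+00,
         1.00000000e+00]])}
wr [([0.4313, 0.12, 0.0063], 0.96), ([0.5817, 0.1325, 0.0017], 0.93), ([0.5013, 0.157, 0.0012], 0.82), ([0.5806, 0.2027, 0.0014], 0.77), ([0.4232, 0.1881, 0.003], 0.7)]
wrspot [([0.506, 0.1569, 0.0065], 0.85)]
dish [([0.5268, 0.3755, -0.0039], 0.69), ([0.7765, 0.1703, 0.0023], 0.68), ([0.5045, 0.1636, 0.0001], 0.62)]
top 187 ((514.9503173828125, 145.07289123535156), (318.599365234375, 137.4586181640625), 26.644235610961914)
dish 111 ((533.1561889648438, 383.6134033203125), 55.77377700805664) [0.01757536 0.0281663 ]
dish floor z 0.005736660838717368
scene 617 ((501.23687744140625, 159.45932006835938), (283.423583984375, 176.6201629638672), 4.364944934844971)
dish 93 ((524.2155151367188, 376.2967529296875), 57.106529235839844) [0.01864694 0.02303378]
dish floor z 0.004847167727999442
```

View pics/w1.png

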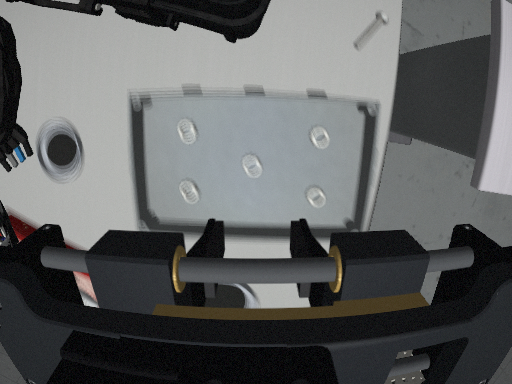

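The wrist view shows the five nuts at pixels (188,130), (319,137), (252,166), (189,191) and (315,196), and the box rim all round them. I'll refine the nut centres from the wrist pixels and a second view.

```bash
python3 - <<'E'
from h import *
s=sense();p=capture("wrist");im=p["pixels"];g=cv2.cvtColor(im,cv2.COLOR_BGR2GRAY).astype(float)
t=capture("top");T=cv2.cvtColor(t["pixels"],cv2.COLOR_BGR2GRAY).astype(float);R=np.array(t["R"])
def cen(g,u,v,r):
    vv,uu=np.mgrid[int(v)-r:int(v)+r+1,int(u)-r:int(u)+r+1];w=g[vv,uu];w=np.clip(w-np.median(w)-15,0,None);return (uu*w).sum()/w.sum(),(vv*w).sum()/w.sum(),(w>0).sum()
N={}
for n,(u,v) in {4:(188,130),1:(319,137),3:(252,166),5:(189,191),2:(315,196)}.items():
    u,v,k=cen(g,u,v,15);X=wpt(p,s,u,v,.013)
    x=R@X+t["t"];a=cen(T,round(t["fx"]*x[0]/x[2]+t["cx"]),round(t["fy"]*x[1]/x[2]+t["cy"]),5)
    # triangulate wrist ray & top ray
    A=wpt(p,s,u,v,0.);B=wpt(p,s,u,v,.05);d1=B-A
    q=np.array([(a[0]-t["cx"])/t["fx"],(a[1]-t["cy"])/t["fy"],1]);o=-R.T@t["t"];d2=R.T@q
    l=np.linalg.lstsq(np.stack([d1,-d2],1),o-A,rcond=None)[0];tri=(A+l[0]*d1+o+l[1]*d2)/2
    Xt=o+d2*(.013-o[2])/d2[2]
    print(n,round(u,1),round(v,1),k,"wrist@13mm",X.round(4),"top@13",Xt.round(4),"tri",tri.round(4),"depth",p["depth"][int(v),int(u)]);N[n]=X[:2]
L={1:(-.078,-.036),2:(-.078,.036),3:(0,0),4:(.078,-.036),5:(.078,.036)}
P=np.array([L[k] for k in L]);Q=np.array([N[k] for k in L]);c=Q.mean(0);a=np.arctan2((P[:,0]*(Q-c)[:,1]-P[:,1]*(Q-c)[:,0]).sum(),(P*(Q-c)).sum());print("box",c.round(4),np.degrees(a))
Z=sense();print(np.array(Z["tcp_pos"]).round(4),np.round(Z["ee_rot"],3).tolist(),Z["gripper_width"])
E
```

```text
4 187.4 133.3 126 wrist@13mm [0.5864 0.1294 0.013 ] top@13 [0.5871 0.1357 0.013 ] tri [ 0.5933  0.1336 -0.0172] depth 0.35001796
1 320.3 138.7 130 wrist@13mm [0.4295 0.1194 0.013 ] top@13 [0.4263 0.1261 0.013 ] tri [ 0.427   0.123  -0.0024] depth 0.35233268
3 252.9 167.7 131 wrist@13mm [0.5049 0.1633 0.013 ] top@13 [0.5147 0.1744 0.013 ] tri [5.107e-01 1.702e-01 5.000e-04] depth 0.36198363
 ** On entry to DLASCL parameter number  4 had an illegal value
 ** On entry to DLASCL parameter number  4 had an illegal value
 ** On entry to DLASCL parameter number  4 had an illegal value
 ** On entry to DLASCL parameter number  4 had an illegal value
 ** On entry to DLASCL parameter number  5 had an illegal value
 ** On entry to DLASCL parameter number  4 had an illegal value<stdin>:5: RuntimeWarning: invalid value encountered in scalar divide
Traceback (most recent call last):
numpy.linalg.LinAlgError: SVD did not converge in Linear Least Squares
```

{"name": "servo_tool", "arguments": {"slide": [[-0.002,-0.002,0.036],[-0.004,-0.005,0.072],[-0.004,-0.005,0.108],[-0.004,-0.005,0.144],[-0.004,-0.005,0.17]], "spin": [0,0,0,0,0], "grip": [0.55,0.55,0.55,0.55,0.55]}}

```text
time_s: 3.02
tcp_pos: [0.5027, 0.1653, 0.048]
ee_rot: [[0.106, -0.994, -0.002], [-0.994, -0.106, -0.001], [0.001, 0.002, -1.0]]
wrist_force: [-0.5, 0.4, -0.1]
gripper_width: 0.446
gripper_force: 0.0
```

{"name": "servo_tool", "arguments": {"slide": [[0,0,0.005],[0,0,0.01],[0,0,0.015],[0,0,0.018],[0,0,0.018]], "spin": [0,0,0,0,0], "grip": [0.55,0.55,0.55,0.55,0.55]}}

```text
time_s: 3.43
tcp_pos: [0.5048, 0.1656, 0.0335]
ee_rot: [[0.105, -0.995, 0.002], [-0.995, -0.105, 0.001], [-0.001, -0.002, -1.0]]
wrist_force: [-0.1, 0.2, -0.0]
gripper_width: 0.453
gripper_force: 0.0
```

```bash
python3 - <<'E'
from h import *
s=sense();p=capture("wrist");cv2.imwrite("pics/w2.png",p["pixels"])
print(np.round(s["tcp_pos"],4),np.round(s["wrist_force"],2),s["gripper_width"])
E
```

```text
[0.5048 0.1656 0.0335] [-0.13  0.22 -0.01] 0.4525795806727375
```

View pics/w2.png

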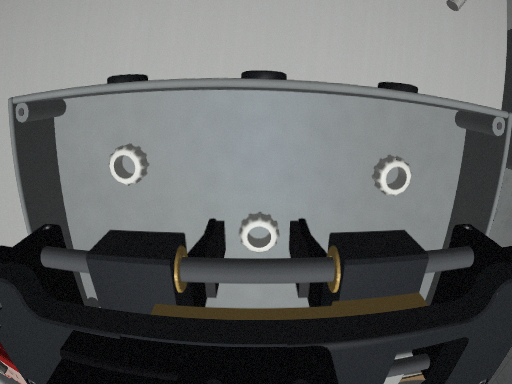

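The nut is centred between the fingertips at pixel (260,233), and two more nuts show at (127,165) and (393,175). I'll push sideways in small steps.

{"name": "servo_tool", "arguments": {"slide": [[0,0.002,0],[0,0.004,0],[0,0.006,0],[0,0.008,0],[0,0.01,0]], "spin": [0,0,0,0,0], "grip": [0.55,0.55,0.55,0.55,0.55]}}

```text
time_s: 3.9
tcp_pos: [0.4956, 0.1644, 0.0331]
ee_rot: [[0.105, -0.994, 0.004], [-0.994, -0.105, 0.001], [-0.001, -0.004, -1.0]]
wrist_force: [8.0, -3.5, -4.3]
gripper_width: 0.449
gripper_force: 3.9
```

```bash
python3 - <<'E'
from h import *
s=sense();print(np.round(s["tcp_pos"],4),np.round(s["wrist_force"],2),np.round(s["moment"],3))
p=capture("wrist");cv2.imwrite("pics/w3.png",p["pixels"]);g=cv2.cvtColor(p["pixels"],cv2.COLOR_BGR2GRAY)
_,_,st,c=cv2.connectedComponentsWithStats((g>215).astype(np.uint8))
for a,b in zip(st,c):
    if 200<a[4]<3000:print(a,b.round(1),wpt(p,s,*b,.014).round(4))
E
```

```text
[0.4956 0.1644 0.0331] [ 8.04 -3.53 -4.34] [-1.067 -2.478 -0.067]
[ 97 152  29  32 234] [113.1 168.7] [0.5852 0.1301 0.014 ]
[367 164  30  31 271] [380.3 178.9] [0.4299 0.1198 0.014 ]
[227 222  33  30 292] [242.9 236.2] [0.5051 0.163  0.014 ]
```

Nut 3 gave 8 N of resistance and did not move, so it's fixed. Next is nut 4.

{"name": "servo_tool", "arguments": {"slide": [[0,-0.008,0],[0,-0.009,-0.025],[0.015,-0.035,-0.025],[0.03,-0.06,-0.025],[0.044,-0.086,-0.025]], "spin": [0,0,0,0,0], "grip": [0.55,0.55,0.55,0.55,0.55]}}

```text
time_s: 4.37
tcp_pos: [0.5854, 0.129, 0.0582]
ee_rot: [[0.105, -0.994, 0.0], [-0.994, -0.105, 0.0], [-0.0, -0.0, -1.0]]
wrist_force: [-0.2, 0.2, -0.9]
gripper_width: 0.453
gripper_force: 0.0
```

{"name": "servo_tool", "arguments": {"slide": [[0,0,0],[0,0,0.008],[0,0,0.016],[0,0,0.025],[0,0,0.025]], "spin": [0,0,0,0,0], "grip": [0.55,0.55,0.55,0.55,0.55]}}

```text
time_s: 4.78
tcp_pos: [0.5826, 0.1291, 0.0302]
ee_rot: [[0.105, -0.994, -0.004], [-0.994, -0.105, -0.002], [0.001, 0.004, -1.0]]
wrist_force: [0.6, 1.0, 0.3]
gripper_width: 0.454
gripper_force: 0.0
```

{"name": "servo_tool", "arguments": {"slide": [[0,0.002,0],[0,0.004,0],[0,0.006,0],[0,0.008,0],[0,0.01,0]], "spin": [0,0,0,0,0], "grip": [0.55,0.55,0.55,0.55,0.55]}}

```text
time_s: 5.2
tcp_pos: [0.5769, 0.129, 0.0333]
ee_rot: [[0.105, -0.994, 0.007], [-0.994, -0.105, 0.002], [-0.002, -0.007, -1.0]]
wrist_force: [9.7, -1.6, -7.0]
gripper_width: 0.455
gripper_force: 4.6
```

```bash
cat > nuts.py <<'E'
from h import *
s=sense();print(np.round(s["tcp_pos"],4),np.round(s["wrist_force"],2),np.round(s["moment"],3))
p=capture("wrist");g=cv2.cvtColor(p["pixels"],cv2.COLOR_BGR2GRAY)
_,_,st,c=cv2.connectedComponentsWithStats((g>215).astype(np.uint8))
for a,b in zip(st,c):
    if 120<a[4]<3000 and max(a[2:4])<70:print(a,b.round(1),wpt(p,s,*b,.014).round(4))
E
python3 nuts.py
```

```text
[0.5769 0.129  0.0333] [ 9.71 -1.57 -7.04] [-0.51  -2.83  -0.036]
[227 225  32  29 254] [242.7 238.2] [0.5865 0.1291 0.014 ]
```

Nut 4 resisted at about 10 N and stayed put. Next is nut 5.

{"name": "servo_tool", "arguments": {"slide": [[0,-0.009,0],[0,-0.011,-0.025],[-0.025,-0.012,-0.025],[-0.05,-0.012,-0.025],[-0.074,-0.012,-0.025]], "spin": [0,0,0,0,0], "grip": [0.55,0.55,0.55,0.55,0.55]}}

```text
time_s: 5.67
tcp_pos: [0.5788, 0.2036, 0.0583]
ee_rot: [[0.103, -0.995, -0.0], [-0.995, -0.103, 0.0], [-0.0, 0.0, -1.0]]
wrist_force: [0.5, 0.0, -0.1]
gripper_width: 0.449
gripper_force: 0.0
```

```bash
python3 nuts.py
```

```text
[0.5788 0.2036 0.0583] [ 0.48  0.03 -0.15] [ 0.14  -0.061  0.007]
```

{"name": "servo_tool", "arguments": {"slide": [[0,0,0.006],[0,0,0.012],[0,0,0.018],[0,0,0.025],[0,0,0.025]], "spin": [0,0,0,0,0], "grip": [0.55,0.55,0.55,0.55,0.55]}}

```text
time_s: 6.13
tcp_pos: [0.5775, 0.2014, 0.0303]
ee_rot: [[0.103, -0.995, -0.004], [-0.995, -0.103, -0.002], [0.002, 0.004, -1.0]]
wrist_force: [-0.4, -0.5, 0.5]
gripper_width: 0.456
gripper_force: 0.0
```

{"name": "servo_tool", "arguments": {"slide": [[0,0.002,0],[0,0.004,0],[0,0.006,0],[0,0.008,0],[0,0.01,0]], "spin": [0,0,0,0,0], "grip": [0.55,0.55,0.55,0.55,0.55]}}

```text
time_s: 6.55
tcp_pos: [0.5687, 0.2019, 0.0329]
ee_rot: [[0.104, -0.995, 0.001], [-0.995, -0.104, 0.0], [-0.0, -0.001, -1.0]]
wrist_force: [0.0, -0.3, -0.5]
gripper_width: 0.453
gripper_force: 0.0
```

```bash
sed -i 's/>215/>190/' nuts.py; python3 nuts.py
```

```text
[0.5687 0.2019 0.0329] [ 0.01 -0.28 -0.54] [ 0.065 -0.087  0.05 ]
[221  91  40  40 616] [240.6 110.4] [0.586  0.1292 0.014 ]
[475 121  21  30 230] [484.2 135.4] [0.4291 0.1191 0.014 ]
[360 172  32  33 409] [374.7 187.8] [0.5052 0.163  0.014 ]
[227 227  35  30 415] [244.1 240.9] [0.5772 0.2034 0.014 ]
```

{"name": "servo_tool", "arguments": {"slide": [[0,0.001,0],[0,0.002,0],[0,0.003,0],[0,0.004,0],[0,0.004,0]], "spin": [0,0,0,0,0], "grip": [0.55,0.55,0.55,0.55,0.55]}}

```text
time_s: 7.02
tcp_pos: [0.5646, 0.2015, 0.0326]
ee_rot: [[0.104, -0.995, -0.0], [-0.995, -0.104, -0.0], [-0.0, 0.0, -1.0]]
wrist_force: [-0.1, -0.1, 0.1]
gripper_width: 0.447
gripper_force: 0.0
```

```bash
python3 nuts.py
```

```text
[0.5646 0.2015 0.0326] [-0.09 -0.12  0.11] [ 0.103 -0.018 -0.002]
[212  91  40  40 618] [232.  110.5] [0.5863 0.1292 0.014 ]
[470 120  22  31 247] [479.7 135.1] [0.4296 0.1193 0.014 ]
[353 172  33  34 424] [368.1 188.1] [0.5054 0.1631 0.014 ]
[227 227  35  30 418] [243.9 240.7] [0.5732 0.2027 0.014 ]
```

Nut 5 followed the finger about 4 mm with no force while the others stayed put, so it's the loose one. I'll centre on it and grip.

{"name": "servo_tool", "arguments": {"slide": [[0,-0.004,0],[0,-0.008,0],[0,-0.008,0],[0,-0.008,0.001],[0,-0.008,0.001]], "spin": [0,0,0,0,0], "grip": [0.55,0.55,0.7,0.8,0.9]}}

```text
time_s: 7.48
tcp_pos: [0.5726, 0.2022, 0.0312]
ee_rot: [[0.104, -0.995, -0.001], [-0.995, -0.104, -0.0], [0.0, 0.001, -1.0]]
wrist_force: [-0.4, 1.1, -0.7]
gripper_width: 0.305
gripper_force: 0.0
```

{"name": "servo_tool", "arguments": {"slide": [[0,0,0],[0,0,0],[0,0,0],[0,0,0],[0,0,0]], "spin": [0,0,0,0,0], "grip": [1,1,1,1,1]}}

```text
time_s: 7.9
tcp_pos: [0.5727, 0.2024, 0.0316]
ee_rot: [[0.104, -0.995, -0.0], [-0.995, -0.104, -0.0], [0.0, 0.0, -1.0]]
wrist_force: [-0.7, 0.2, 0.3]
gripper_width: 0.251
gripper_force: 30.0
```

{"name": "servo_tool", "arguments": {"slide": [[0,0,-0.01],[0,0,-0.03],[0,0,-0.05],[0,0,-0.07],[0,0,-0.08]], "spin": [0,0,0,0,0], "grip": [1,1,1,1,1]}}

```text
time_s: 8.32
tcp_pos: [0.574, 0.203, 0.1151]
ee_rot: [[0.105, -0.994, 0.005], [-0.994, -0.105, 0.002], [-0.002, -0.005, -1.0]]
wrist_force: [0.3, 0.7, 0.6]
gripper_width: 0.256
gripper_force: 30.0
```

```bash
python3 nuts.py; python3 -c "
from h import *
cv2.imwrite('pics/w4.png',capture('wrist')['pixels'])
print([(np.round(d['point'],4).tolist(),round(d['conf'],2)) for d in tip_of('dish','wrist')])"
```

```text
[0.574  0.203  0.1151] [0.32 0.75 0.58] [ 0.106 -0.084  0.019]
[241  93  25  26 238] [253.3 105.3] [0.5863 0.1291 0.014 ]
[335 147  23  24 189] [345.6 158.4] [0.5049 0.1631 0.014 ]
[240 228  35  30 368] [256.9 242.1] [0.5708 0.2475 0.014 ]
[([0.7776, 0.1696, 0.0015], 0.64)]
```

View pics/w4.png

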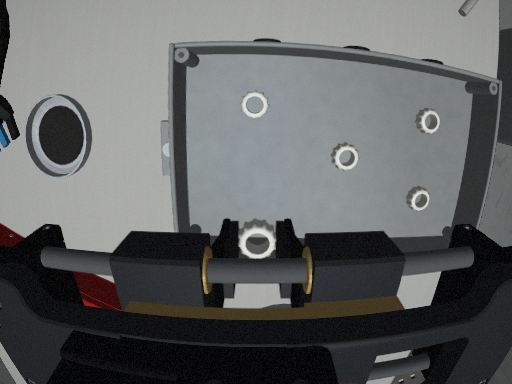

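The nut is held between the pads at (257,242), and the other four are still in the box. Next I'll carry it to the big dish.

{"name": "servo_tool", "arguments": {"slide": [[-0.036,0.006,0],[-0.071,0.012,0],[-0.107,0.018,0],[-0.142,0.023,0],[-0.178,0.029,0]], "spin": [0,0,0,0,0], "grip": [1,1,1,1,1]}}

```text
time_s: 8.88
tcp_pos: [0.524, 0.377, 0.1096]
ee_rot: [[0.104, -0.995, -0.003], [-0.995, -0.104, -0.002], [0.002, 0.003, -1.0]]
wrist_force: [0.3, -0.8, -0.7]
gripper_width: 0.256
gripper_force: 30.0
```

{"name": "servo_tool", "arguments": {"slide": [[0,0,0],[0,0,0.01],[0,0,0.02],[0,0,0.03],[0,0,0.03]], "spin": [0,0,0,0,0], "grip": [1,1,1,1,1]}}

```text
time_s: 9.3
tcp_pos: [0.524, 0.3735, 0.0775]
ee_rot: [[0.102, -0.995, -0.006], [-0.995, -0.102, -0.005], [0.005, 0.006, -1.0]]
wrist_force: [-0.7, -0.3, -0.7]
gripper_width: 0.256
gripper_force: 30.0
```

```bash
python3 -c "
from h import *
s=sense();print(np.round(s['tcp_pos'],4),s['gripper_width'],s['gripper_force'])
cv2.imwrite('pics/w5.png',capture('wrist')['pixels'])
for c in('wrist','top','scene'):
    if c!='wrist':capture(c)
    print(c,[(np.round(d['point'],4).tolist(),round(d['conf'],2)) for d in tip_of('dish',c)])"
```

```text
[0.524  0.3735 0.0775] 0.25567945257554087 29.9998348400959
wrist [([0.5282, 0.3748, -0.0055], 0.63)]
top [([0.5279, 0.3802, -0.0006], 0.62), ([0.4921, 0.6815, 0.0014], 0.62), ([0.7753, 0.1656, -0.0004], 0.59), ([0.5912, 0.1291, 0.0031], 0.36)]
scene [([0.5284, 0.3785, 0.0011], 0.94), ([0.4957, 0.6816, -0.0004], 0.68), ([0.7767, 0.1677, -0.0006], 0.63)]
```

View pics/w5.png

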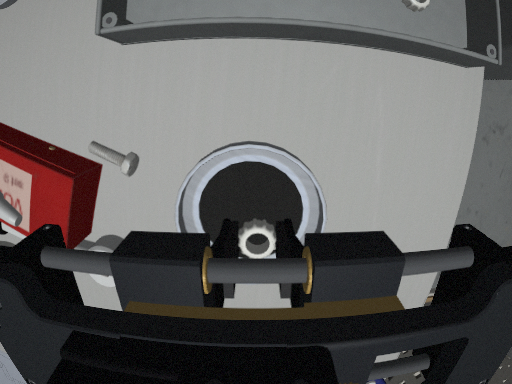

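The held nut at (257,242) is over the dish, whose dark liner is at about (250,200). The short bolt at (115,158) and the red box are well clear. Lowering now.

{"name": "servo_tool", "arguments": {"slide": [[0,-0.002,0.01],[0,-0.002,0.02],[0,-0.002,0.03],[0,-0.002,0.036],[0,-0.002,0.039]], "spin": [0,0,0,0,0], "grip": [1,1,1,1,1]}}

```text
time_s: 10.02
tcp_pos: [0.5266, 0.3758, 0.0404]
ee_rot: [[0.104, -0.995, -0.002], [-0.995, -0.104, -0.002], [0.002, 0.003, -1.0]]
wrist_force: [-0.2, -0.2, -0.1]
gripper_width: 0.252
gripper_force: 30.0
```

{"name": "servo_tool", "arguments": {"slide": [[0,0,0],[0,0,0],[0,0,0],[0,0,0],[0,0,0]], "spin": [0,0,0,0,0], "grip": [1,1,1,1,1]}}

```text
time_s: 10.43
tcp_pos: [0.5275, 0.3768, 0.0431]
ee_rot: [[0.104, -0.995, 0.001], [-0.995, -0.104, 0.001], [-0.001, -0.001, -1.0]]
wrist_force: [0.4, 0.3, 0.0]
gripper_width: 0.254
gripper_force: 30.0
```

Settled at z = 0.043. I'll go down 7.5 mm more, then open gently.

{"name": "servo_tool", "arguments": {"slide": [[0,0,0.003],[0,0,0.006],[0,0,0.0075],[0,0,0.0075],[0,0,0.0075]], "spin": [0,0,0,0,0], "grip": [1,1,1,1,1]}}

```text
time_s: 10.85
tcp_pos: [0.5272, 0.3765, 0.0348]
ee_rot: [[0.104, -0.995, -0.0], [-0.995, -0.104, -0.0], [0.0, 0.0, -1.0]]
wrist_force: [-0.4, 0.1, -0.4]
gripper_width: 0.251
gripper_force: 30.0
```

{"name": "servo_tool", "arguments": {"slide": [[0,0,0],[0,0,0],[0,0,0],[0,0,0],[0,0,0]], "spin": [0,0,0,0,0], "grip": [0.72,0.68,0.64,0.6,0.58]}}

```text
time_s: 11.27
tcp_pos: [0.5274, 0.3767, 0.0352]
ee_rot: [[0.104, -0.995, 0.0], [-0.995, -0.104, 0.0], [-0.0, -0.0, -1.0]]
wrist_force: [0.1, -0.6, 0.4]
gripper_width: 0.398
gripper_force: 0.0
```

{"name": "servo_tool", "arguments": {"slide": [[0,0,-0.005],[0,0,-0.02],[0,0,-0.05],[0,0,-0.08],[0,0,-0.1]], "spin": [0,0,0,0,0], "grip": [0.58,0.58,0.58,0.58,0.58]}}

```text
time_s: 11.68
tcp_pos: [0.5282, 0.3773, 0.1385]
ee_rot: [[0.105, -0.994, 0.003], [-0.994, -0.105, 0.002], [-0.002, -0.003, -1.0]]
wrist_force: [0.2, 0.5, 1.4]
gripper_width: 0.42
gripper_force: 0.0
```

{"name": "servo_tool", "arguments": {"slide": [[0,0,0],[0,0,0],[0,0,0],[0,0,0],[0,0,0]], "spin": [0,0,0,0,0], "grip": [0.58,0.58,0.58,0.58,0.58]}}

```text
time_s: 12.1
tcp_pos: [0.5268, 0.376, 0.1336]
ee_rot: [[0.104, -0.995, -0.002], [-0.995, -0.104, -0.002], [0.002, 0.002, -1.0]]
wrist_force: [0.1, -0.5, 0.2]
gripper_width: 0.418
gripper_force: 0.0
```

```bash
python3 nuts.py; python3 -c "
from h import *
cv2.imwrite('pics/w6.png',capture('wrist')['pixels'])"
```

```text
[0.5268 0.376  0.1336] [ 0.09 -0.5   0.21] [ 0.108 -0.09  -0.027]
[ 36 181  22  16 134] [ 45.9 188.9] [0.7567 0.4004 0.014 ]
[245 181  22  21 163] [255.7 191. ] [0.5284 0.3781 0.014 ]
[116 220  29  11 221] [129.3 225.6] [0.6516 0.4281 0.014 ]
```

View pics/w6.png

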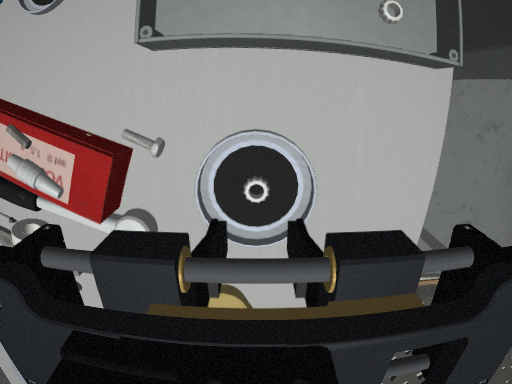

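The nut lies flat on the liner at (256,191), in the middle of the dish, and the gripper is clear of it.

```bash
python3 -c "
from station import finish_job
print(finish_job())"
```

```text
the job is handed in; nothing more can be done
None
```

The loose nut was the one at place 5. It now lies released on the liner of the largest dish with the arm clear, and I handed the job in at about 12 s; no verdict was returned.

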